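# Release the ratchet clamp and refit the clutch sleeve

## Task

Press the clamp's red thumb lever gently, never hard against its stop, to lift the sprung pawl off the ratchet wheel, and keep it pressed until the jaw has backed fully off the brass sleeve; then let the lever come back up. Take the freed sleeve out and slip it over the one bare post of the clutch plate, lowered gently until it sits fully down on the plate, and leave the other things on the bench where they are.

Things in the scene. Friction and masses are not known exactly. Their poses are not given: they have to be found in the camera images.
- clamp: ratchet clamp fixed to the bench, blue base 100 x 280 x 12 mm; origin under its centre, y along the clamp axis. At y +80 mm the sleeve stands on the base in a V before the grey anvil (y 93 to 131, 36 wide, top z 52). Red jaw plate (40 wide, top z 66) presses from its -y side. Wheel (radius 34, axis x) at y -20, z 46. Beside the sleeve, along the clamp's x, is free space for fingers.
- jaw (a joint): how far the jaw has backed off, in m: 0 clamped, 0.016 fully open at its end stop. A spring opens it slowly (16 mm in about 3 s) as long as the pawl is held off the wheel; if the pawl drops early it catches the next tooth (every 3 mm) and must be lifted again. Once open it stays open.
- lever: red thumb lever; origin at its pivot (clamp y -64, z 78 mm), reaching 83 mm towards the clamp's -y. Pressed down it first takes up free play (3 to 18 mm at the pad, hidden, differs every time) at 1 to 3 N, then picks up the pawl: 4 to 10 N. About 8 mm later the pawl clears the wheel; about 9.5 mm after pick-up is a hard stop. Hold it there at 9 to 13 N; over 18 N damages it.
- lever_pad (a point): middle of the black rubber rib on top of the lever's red pressing pad (pad 32 mm along the clamp's x, 42 mm along y; rib 8 mm wide, 32 mm long along x, 5 mm proud): the point to press, 86 mm above the bench when up; open space around it and for 65 mm below. It swings on a 70 mm arm about the lever's pivot and springs back up when let go
- pawl: yellow pawl of the clamp on the same pivot, its nose 42 mm from it towards +y, sprung down into the teeth on top of the ratchet wheel; 5 mm deep in the teeth; over 18 N on it damages it
- sleeve_mid (a point): centre of the brass sleeve, half-way up: outer diameter 36 mm, bore 21 mm, height 50 mm, 0.2 to 0.4 kg; z along its axis. Starts upright on the clamp base (its foot 12 mm above the bench), gripped by the jaw with about 8 N; must not be pulled at until the jaw has backed off
- plate: dark round clutch plate fixed to the bench, 200 mm across and 28 mm thick with a 104 mm hole and four small lugs; origin under its centre, z up. On a 75 mm radius stand four posts a quarter turn apart; the one on its -x side is bare, the other three carry brass sleeves (36 mm across, top 82 mm above the bench)
- post_foot (a point): foot of the bare steel post, on its axis at the plate's top face (28 mm above the bench); the post is 14 mm in diameter, stands 32 mm above this point and is tapered over the last 6 mm
- spray_can: spray can 56 mm across, 190 mm tall, bystander; origin under its centre
- grease_jar: amber jar 60 mm across, 60 mm tall, bystander; origin under its centre
- wrench: wrench lying on the bench near the robot, bystander; origin under its middle
- screwdriver: screwdriver lying on the bench, bystander; origin under its middle
- spacer: flat steel ring 48 mm across, 14 mm high, bystander; origin under its centre
- bearing_cup: dark steel ring 56 mm across, 18 mm high, bystander; origin under its centre
There are look-alikes about, which are no part of the job. Of the things like the part that bears sleeve_mid, leave any that is green, purple or white; of the rest the smaller one is meant.

How it is judged:
On the way, in this order (a step that is already met when the one before it is completed fails the run):
1. the pawl has been held off until the jaw has backed fully off, the sleeve still standing in the clamp (value of joint jaw above 0.0148 m and distance of sleeve_mid from where it was at the start of the episode below 0.02 m), for 0.2 s.
2. the sleeve has been lifted out of the clamp (z of sleeve_mid in the frame of clamp above 0.075 m), for 0.1 s.
At the end, for the whole second after the job is handed in: The sleeve stands on the bare post (axis within 6 mm), right side along the post (within 0.12 rad) and fully down on the plate (within 3 mm), released; the jaw is still backed off (14 mm or more) and the lever is back up (within 3 mm) (horizontal distance between sleeve_mid and post_foot below 0.006 m and z of sleeve_mid in the frame of post_foot below 0.028 m and angle between sleeve_mid's own z axis and vertical below 0.12 rad and value of joint jaw above 0.014 m and distance of lever_pad from where it was at the start of the episode below 0.003 m); the robot touches nothing.
It fails at once if the lever or the pawl is pushed with more than 18 N (contact force between any of the fingers, the arm and lever above 18 N or contact force between any of the fingers, the arm and pawl above 18 N).
It fails at once if more than 40 N on the clutch plate (sleeve dropped or forced on) (contact force between plate and anything else above 40 N).
It fails at once if the sleeve is dragged while it is still clamped (value of joint jaw below 0.01 m and distance of sleeve_mid from where it was at the start of the episode above 0.01 m).
It fails at once if a bystander is moved more than 25 mm (distance of any of spray_can, grease_jar, wrench, screwdriver, spacer, bearing_cup from where it was at the start of the episode above 0.025 m).
It also fails if it takes over 67 s, if anything falls off the work surface, if the arm or the gripper's body presses on something with over 40 N, if the wrist force passes 120 N, or if a joint passes its speed limit or range.

## Robot

A 6-joint arm with a two-finger parallel gripper is mounted at the origin on the work surface. World frame = base frame: x ahead of the robot, y to its left, z up, the work surface at z = 0. Lengths are in m, angles in rad, forces in N, time in s.
With the tool pointing down it reaches from about 0.4 to 0.825 m from the base axis. Payload 7 kg.
Tool frame: the origin (TCP) lies midway between the tips of the shut fingers; the grasp point (between the pads) lies 19 mm behind it (pinch_z is the distance from the TCP to the grasp point, in m); z points along the fingers, y is the direction in which the jaws open and shut (so a half turn about z gives the same grasp; the last joint's range is limited). The gripper opens to 85 mm and grips with 20 to 120 N. Pads are 22 mm wide; open, the fingers measure 114 mm over their backs; the gripper's body (76 mm by 85 mm) begins 54 mm behind the grasp point. The pads swing forward as they close: fully open they stand 13 mm farther back than shut.
Start: joints at [1.389, 0.359, 0.012, 0, -1.224, -0.288], TCP at [0.306, 0.602, 0.231] pointing down, gripper open.
Joint ranges: [-3.07, 3.07], [-1.43, 2.12], [-1.02, 1.25], [-3.03, 1.67], [-3.05, -0], [-3.03, 3.03]. Speed limits (rad/s): [2.39, 2.39, 3.01, 3.14, 3.14, 3.14].

## Interface

Orientations are given as a unit quaternion [x, y, z, w].
In Python, from station import * gives the robot as it stands.
- The arm moves only by the tool send_rows, never from a script. Its argument "commands" is a list that holds one entry, the list of rows, each a list of 6 numbers: the shift along the world's x, y, z each as a share of 100 mm, from -1 to 1, then the turn, a rotation vector about the world's x, y, z each as a share of pi rad, from -1 to 1. A call has 1 to 20 rows; each row shifts and turns the commanded pose from where the row before left it; what a row does not reach is not made up. A row lasts 1/10 s, in which the tool goes at most 50 mm and 8.59 degrees, less where a joint would pass 70% of its speed; a pose out of reach is approached as far as the arm can. A call with a number of a shift or a turn outside -1 to 1 is refused whole. A call with a gripper value outside its range is refused whole. "hand" is the closure, from 0 (fully open) to 1 (shut), set as the call begins (left out, the last holds). The fingers move at their own pace and stop on an object; "newtons" is the grip in N (left out, the last holds). Time passes only in rows, so rows that do not move let the fingers close. It gives the time, the measured TCP pose, the force and the opening at its end, in the units of the state.
- get_state(): the state, without advancing time (a new reading comes with each control period).
- camera(name): name is "scene" or "top" or "wrist"; returns (picture, depth): 400x640x3 uint8, red, green, blue; 400x640 float32, m along the optical axis (not along the pixel's ray), 0 where there is no reading.
- camera_model(name): a dict with "mtx" (3x3 intrinsics, pixels), "origin" and "attitude" of the camera in the world; the wrist camera has in their place "T_tool_cam" (4x4, takes a point from camera to tool coordinates, whose origin is the TCP and whose axes are the flange's). Camera axes: x right, y up, looking along -z (the intrinsics and any distortion apply to the point x, -y, -z); pixel columns grow to the right and rows downward; lengths in m; the calibration is good to about 2 mm. A picture is of the moment at which its call begins: read the wrist's pose just before it. camera_model takes no time and is no camera call.
- sign_off(): hands the job in, once; it reports no verdict.
Trained networks look in the newest picture that a camera, given by its name, has taken for a name from the list of things; names that differ only in an ending like _2 or _b are one class to them, and where a whole thing is asked for, a point or a joint stands for the part that bears it (a point fixed in the world has none). Each returns a list of dicts, best first, with "p" (0 to 1); they miss things now and then, are a little off and sometimes report something else, mostly with a low value. They report only what shows in the picture. A call takes as long as a camera call. They do not tell look-alikes from the thing itself.
- trace(camera, label): "region" (400x640 bool, what is visible of it) and "bbox" ([centre column, centre row, width, height] in pixels, round what is visible of it).
The state is a dict: "t": time; "joints": joint angles; "qvel": joint speeds; "tau": joint torques, N m; "eef_pos": TCP position; "tool_rot": TCP orientation; "force": force on the tool from outside, world axes, zero at the start; "ft_torque": the same for the moment, N m; "gripper_width": finger opening in m.
Only numpy, scipy, OpenCV 4.12 (cv2) and the standard library are available. Lean on these libraries where they do the work, as an engineer would, in place of code of your own. Each camera call takes 0.05 s, during which the arm holds its last target.

## Working session

There is one attempt and no reset: what is moved stays moved. The work goes in short steps, Python scripts to look and compute and a tool call to move; the robot and the scene stay as the last step left them, time stands still between calls to the robot, and variables do not carry over. Pictures are saved under pics/ and viewed, and the job is handed in when it is done.

Besides the shell and the picture viewer there is one more tool, called after "Emit:" as name([rows], argument=value, ...), one row to a line, values as JSON. send_rows: Moves the arm, as the interface text tells. Its arguments: {"type":"object","properties":{"commands":{"type":"array","items":{"type":"array","items":{"type":"array","items":{"type":"number"}}}},"hand":{"type":"number"},"newtons":{"type":"number"}},"required":["commands"]}

```bash
mkdir -p pics; ls; cat > h.py <<'E'
from station import *
import numpy as np, cv2
from scipy.spatial.transform import Rotation as R
def cammat(name, st=None):
    m=camera_model(name)
    K=np.array(m["mtx"])
    if "T_tool_cam" in m:
        st=st or get_state()
        T=np.eye(4);T[:3,:3]=R.from_quat(st["tool_rot"]).as_matrix();T[:3,3]=st["eef_pos"]
        T=T@np.array(m["T_tool_cam"])
    else:
        T=np.eye(4);a=np.array(m["attitude"])
        T[:3,:3]=a if a.shape==(3,3) else R.from_quat(a).as_matrix()
        T[:3,3]=m["origin"]
    return K,T,m
def cloud(name,d,st=None):
    K,T,m=cammat(name,st)
    v,u=np.mgrid[0:400,0:640]
    x=(u-K[0,2])/K[0,0]*d; y=(v-K[1,2])/K[1,1]*d
    P=np.stack([x,-y,-d],-1)
    W=P@T[:3,:3].T+T[:3,3]
    W[d<=0]=np.nan
    return W
def save(n,p): cv2.imwrite("pics/"+n+".png",cv2.cvtColor(p,cv2.COLOR_RGB2BGR))
E
python3 - <<'E'
from h import *
print(get_state())
for c in ["scene","top","wrist"]:
    print(c,camera_model(c))
    st=get_state()
    p,d=camera(c); save(c+"0",p); np.savez(c+"0.npz",p=p,d=d,pos=st["eef_pos"],rot=st["tool_rot"])
E
```

```text
pics
{'t': 0.0, 'joints': array([ 1.38914278e+00,  3.59412642e-01,  1.10393521e-02, -3.26597573e-04,
       -1.22409528e+00, -2.88135575e-01]), 'qvel': array([-1.80244515e-05, -6.25601157e-04, -1.44253860e-04,  2.70498569e-04,
       -6.94385541e-04, -1.60463405e-04]), 'tau': array([ 2.93734383e-04, -5.83326817e+01,  2.93429875e+01,  6.93676919e+00,
       -5.89060161e-03,  3.71286660e-06]), 'eef_pos': array([0.30536228, 0.60143324, 0.23034278]), 'tool_rot': array([ 9.72525589e-01, -2.32794450e-01, -1.08823416e-04,  8.43106637e-04]), 'force': array([0.08044126, 0.25973597, 0.21241343]), 'ft_torque': array([-0.00037593, -0.00263538, -0.00886851]), 'gripper_width': 0.08536247183066115}
scene {'mtx': array([[465.2875201 ,   0.        , 320.64490351],
       [  0.        , 465.2875201 , 200.8270676 ],
       [  0.        ,   0.        ,   1.        ]]), 'origin': array([1.46620682, 0.13308772, 0.74600856]), 'attitude': array([0.31166057, 0.33586193, 0.66421059, 0.59066806])}
top {'mtx': array([[508.70565914,   0.        , 320.8247304 ],
       [  0.        , 508.70565914, 199.44779069],
       [  0.        ,   0.        ,   1.        ]]), 'origin': array([0.46314132, 0.03763962, 1.50073513]), 'attitude': array([ 0.02203791, -0.02044399, -0.70302901,  0.71052557])}
wrist {'mtx': array([[297.76413112,   0.        , 319.66152121],
       [  0.        , 297.76413112, 202.23027855],
       [  0.        ,   0.        ,   1.        ]]), 'T_tool_cam': array([[-9.17512507e-04,  9.48206394e-01,  3.17653572e-01,
         8.15915334e-02],
       [ 9.99999557e-01,  8.02822027e-04,  4.91954554e-04,
         1.41001549e-04],
       [ 2.11455169e-04,  3.17653883e-01, -9.48206711e-01,
        -1.42163112e-01],
       [ 0.00000000e+00,  0.00000000e+00,  0.00000000e+00,
         1.00000000e+00]])}
```

View pics/scene0.png

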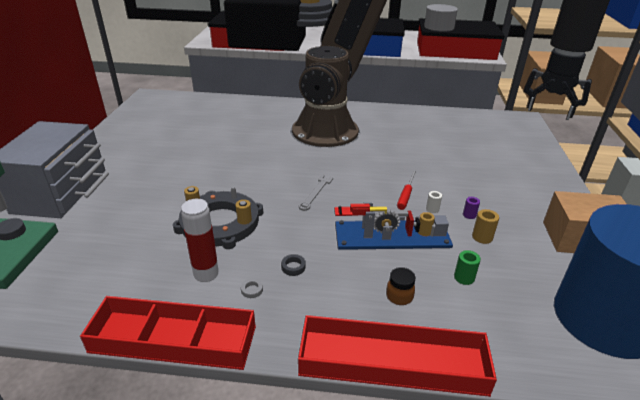

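View pics/top0.png

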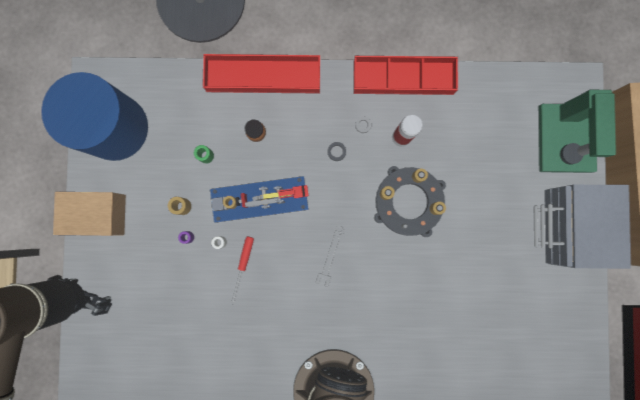

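View pics/wrist0.png

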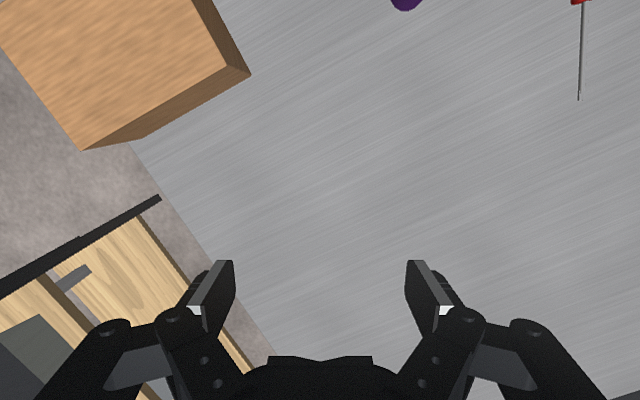

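```bash
python3 - <<'E'
from h import *
z=np.load("top0.npz");p,d=z["p"],z["d"]
a=cv2.resize(p[140:260,180:340],None,fx=5,fy=5,interpolation=cv2.INTER_CUBIC);save("top0a",a)
a=cv2.resize(p[150:250,350:470],None,fx=5,fy=5,interpolation=cv2.INTER_CUBIC);save("top0b",a)
W=cloud("top",d)
for n in ["clamp","sleeve_mid","lever","plate","jaw","pawl","spray_can","grease_jar","wrench","screwdriver","spacer","bearing_cup"]:
    for r in trace("top",n)[:5]:
        m=r["region"]; q=W[m]; q=q[~np.isnan(q[:,0])]
        print(n,round(r["p"],2),np.round(r["bbox"],1),m.sum(),np.round(np.median(q,0),3) if len(q) else None, np.round(np.nanpercentile(q[:,2],[5,95]),3) if len(q) else None)
E
```

```text
clamp 0.6 [260.3 199.7  97.4  52.7] 3054 [0.553 0.213 0.013] [0.006 0.088]
clamp 0.52 [255.4 130.9  24.7  23.4] 342 [0.746 0.235 0.058] [0.024 0.064]
sleeve_mid 0.76 [202.1 152.   22.1  20.4] 288 [0.679 0.383 0.057] [0.    0.068]
sleeve_mid 0.68 [219.3 242.7  15.   13.3] 150 [0.426 0.334 0.044] [0.002 0.054]
sleeve_mid 0.65 [185.2 240.1  17.8  13.5] 163 [0.439 0.429 0.042] [-0.     0.054]
sleeve_mid 0.6 [228.6 202.8  16.2   9.8] 135 [0.54  0.305 0.058] [0.013 0.065]
sleeve_mid 0.6 [179.8 204.8  25.3  22.1] 336 [0.529 0.445 0.064] [0.007 0.074]
lever 0.81 [292.9 193.6  31.1  10.9] 228 [0.567 0.114 0.084] [0.075 0.099]
lever 0.44 [410.5 200.6  70.3  67.6] 2925 [ 0.549 -0.217  0.028] [0.02  0.079]
plate 0.79 [410.6 201.6  71.8  68.6] 3114 [ 0.549 -0.218  0.028] [0.013 0.079]
jaw 0.6 [255.8 200.5  40.3  16. ] 278 [0.543 0.252 0.063] [0.011 0.069]
jaw 0.16 [291.9 193.3  27.7  12.7] 241 [0.569 0.111 0.084] [0.076 0.1  ]
pawl 0.71 [254.8 201.2  38.1  11.5] 261 [0.541 0.252 0.063] [0.019 0.069]
pawl 0.43 [270.8 198.9  16.1   3.6] 43 [0.559 0.178 0.088] [0.083 0.092]
spray_can 0.68 [408.5 130.8  35.8  31.5] 653 [ 0.731 -0.186  0.179] [0.014 0.193]
spray_can 0.19 [257.6 197.8  96.9  47.2] 3169 [0.553 0.215 0.013] [0.006 0.088]
grease_jar 0.77 [256.4 131.8  27.9  22.5] 395 [0.747 0.235 0.057] [0.006 0.064]
grease_jar 0.32 [271.6 197.1  17.9   3.5] 60 [0.559 0.181 0.088] [0.083 0.093]
grease_jar 0.23 [293.4 191.9  32.3  14.1] 246 [0.569 0.114 0.084] [0.075 0.099]
wrench 0.8 [328.6 258.9  29.5  54.1] 343 [0.376 0.016 0.006] [0.001 0.011]
screwdriver 0.88 [245.  266.5  19.   62.6] 426 [0.38  0.263 0.02 ] [-0.002  0.027]
spacer 0.59 [362.4 123.2  15.2  17.7] 92 [ 0.783 -0.078  0.014] [0.007 0.02 ]
bearing_cup 0.72 [336.  152.   20.7  20.4] 244 [ 0.696 -0.002  0.016] [-0.003  0.021]
```

```bash
python3 - <<'E'
from h import *
z=np.load("scene0.npz");p,d=z["p"],z["d"]
a=cv2.resize(p[170:270,320:480],None,fx=5,fy=5,interpolation=cv2.INTER_CUBIC);save("scene0a",a)
a=cv2.resize(p[170:270,150:310],None,fx=5,fy=5,interpolation=cv2.INTER_CUBIC);save("scene0b",a)
E
```

```text
(no output)
```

View pics/top0a.png

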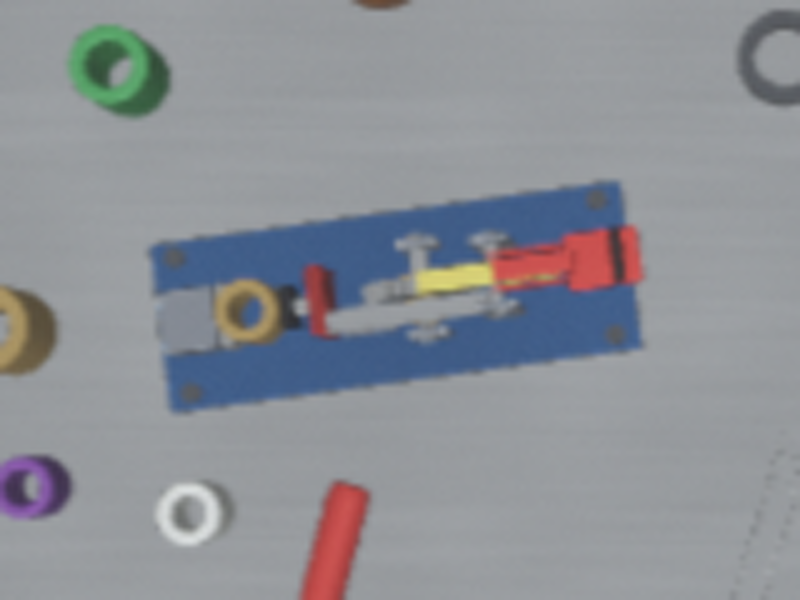

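View pics/top0b.png

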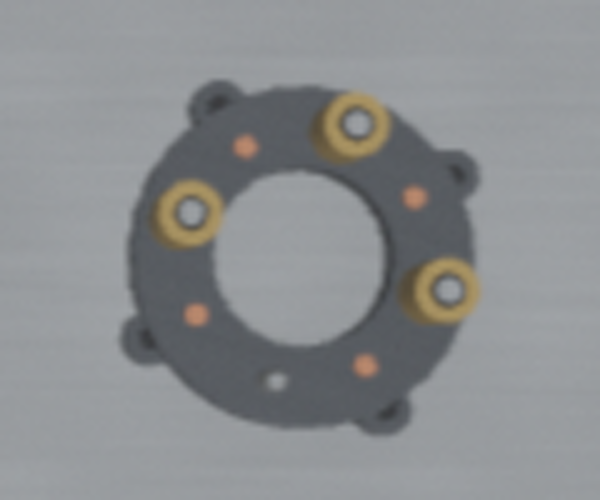

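View pics/scene0a.png

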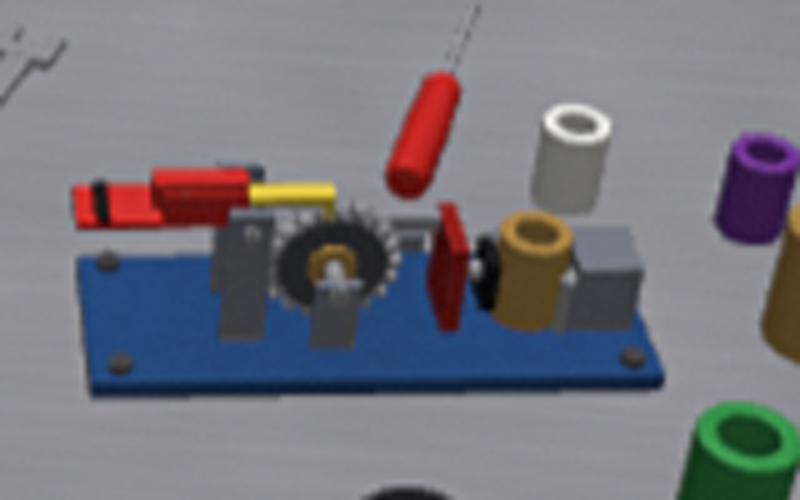

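View pics/scene0b.png

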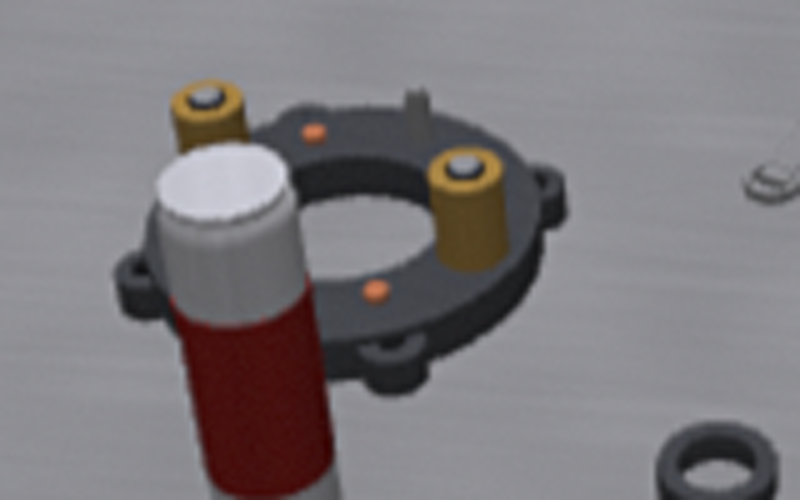

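```bash
cat >> h.py <<'E'
def px2w(name,u,v,zw,st=None):
    K,T,m=cammat(name,st)
    u=np.atleast_1d(np.array(u,float));v=np.atleast_1d(np.array(v,float))
    r=np.stack([(u-K[0,2])/K[0,0],-(v-K[1,2])/K[1,1],-np.ones_like(u)],-1)@T[:3,:3].T
    s=(zw-T[2,3])/r[:,2]
    return T[:3,3]+r*s[:,None]
def w2px(name,P,st=None):
    K,T,m=cammat(name,st)
    c=(np.atleast_2d(P)-T[:3,3])@T[:3,:3]
    return np.stack([K[0,2]+K[0,0]*c[:,0]/-c[:,2],K[1,2]-K[1,1]*c[:,1]/-c[:,2]],-1)
E
python3 - <<'E'
from h import *
z=np.load("top0.npz");p,d=z["p"],z["d"];W=cloud("top",d)
print("bench z",np.nanmedian(W[270:300,380:440,2]),np.nanmedian(W[290:300,120:160,2]),np.nanmedian(W[100:110,300:330,2]), "base",np.nanmedian(W[185:195,240:255,2]))
hsv=cv2.cvtColor(p,cv2.COLOR_RGB2HSV)
f=lambda u,v:(180+(np.array(u)+.5)/5-.5,140+(np.array(v)+.5)/5-.5)
# blue base
m=((hsv[...,0]>100)&(hsv[...,0]<125)&(hsv[...,1]>120)).astype(np.uint8);m[:170]=0;m[230:]=0;m[:,:205]=0;m[:,315:]=0
cs,_=cv2.findContours(m,cv2.RETR_EXTERNAL,cv2.CHAIN_APPROX_NONE)
pts=np.vstack(cs)
r=cv2.minAreaRect(pts);b=cv2.boxPoints(r)
w=px2w("top",b[:,0],b[:,1],0.012);print(r,w,w.mean(0))
e=[np.linalg.norm(w[i]-w[(i+1)%4]) for i in range(4)];print(e)
u,v=f([150,620,643,173],[247,183,347,410]);w=px2w("top",u,v,0.012);print(w,w.mean(0))
ax=(w[0]+w[3]-w[1]-w[2]);yaw=np.arctan2(-ax[0],ax[1]);print("yaw",yaw)
# sleeve top ring
u,v=f([249],[311]);print("sleeve top",px2w("top",u,v,.062))
u,v=f([617],[255]);print("rib",px2w("top",u,v,.086))
c=w.mean(0)
y=ax/np.linalg.norm(ax)
print("pred sleeve",c+.08*y,"pred rib",c-.134*y)
g=lambda u,v:(350+(np.array(u)+.5)/5-.5,150+(np.array(v)+.5)/5-.5)
u,v=g([190,356,447],[213,124,290]);s=px2w("top",u,v,.082);print(s)
u,v=g([275],[380]);b=px2w("top",u,v,.060);print("post",b,"pred",s[0]+s[2]-s[1], "centre",(s[0]+s[2])/2,(s[1]+b)/2, [np.linalg.norm(q-(s[0]+s[2])/2) for q in s])
E
```

```text
bench z -0.0010068658375728123 -0.0013478930600071548 -0.00013457101432845509 base 0.011397510537996092
((258.61566162109375, 198.84788513183594), (32.29205322265625, 93.31819152832031), 82.23483276367188) [[0.57953947 0.36663559 0.012     ]
 [0.61957128 0.09557969 0.012     ]
 [0.52557765 0.08159502 0.012     ]
 [0.48580451 0.3516387  0.012     ]] [0.55262323 0.22386225 0.012     ]
[np.float64(0.27399606954351385), np.float64(0.09502827936285538), np.float64(0.27295694105939117), np.float64(0.09492706884071044)]
[[0.5799749  0.36841749 0.012     ]
 [0.62062081 0.09284475 0.012     ]
 [0.52427057 0.07814743 0.012     ]
 [0.48447831 0.35267916 0.012     ]] [0.55233615 0.22302221 0.012     ]
yaw 0.14519447045649952
sleeve top [[0.54026793 0.30031719 0.062     ]]
rib [[0.57243072 0.09126187 0.086     ]]
pred sleeve [0.54076136 0.30218043 0.012     ] pred rib [0.57172392 0.09043218 0.012     ]
[[ 0.57074119 -0.14515894  0.082     ]
 [ 0.62171493 -0.23799078  0.082     ]
 [ 0.52916753 -0.2886414   0.082     ]]
post [[ 0.47821777 -0.19631209  0.06      ]] pred [ 0.47819379 -0.19580955  0.082     ] centre [ 0.54995436 -0.21690017  0.082     ] [[ 0.54996635 -0.21715144  0.071     ]] [np.float64(0.07469201308407765), np.float64(0.07479567432347488), np.float64(0.07469201308407765)]
```

Emit:
send_rows([
  [[0.22,-0.42,-0.05,0,0,-0.0254],[0.22,-0.42,-0.05,0,0,-0.0254],[0.22,-0.42,-0.05,0,0,-0.0254],[0.22,-0.42,-0.05,0,0,-0.0254],[0.22,-0.42,-0.05,0,0,-0.0254],[0.22,-0.42,-0.05,0,0,-0.0254],[0.22,-0.42,-0.05,0,0,-0.0254],[0.22,-0.42,-0.05,0,0,-0.0254],[0.22,-0.42,-0.05,0,0,-0.0254],[0.22,-0.42,-0.05,0,0,-0.0254],[0.22,-0.42,-0.05,0,0,-0.0254],[0.22,-0.42,-0.05,0,0,-0.0254],[0,0,0,0,0,0],[0,0,0,0,0,0]],
], hand=1, newtons=30)

```text
t: 2.15
eef_pos: [0.5699, 0.0965, 0.171]
tool_rot: [0.755, -0.656, -0.0, 0.0]
force: [1.3, 0.1, -0.4]
gripper_width: -0.0002
```

```bash
python3 - <<'E'
from h import *
st=get_state();print(st["eef_pos"],st["force"])
p,d=camera("wrist");save("wrist1",p);np.savez("wrist1.npz",p=p,d=d,pos=st["eef_pos"],rot=st["tool_rot"])
print(w2px("wrist",[[.572,.091,.086],[.540,.301,.062],st["eef_pos"]],st))
E
```

```text
[0.56985007 0.09651922 0.17100443] [ 1.27014076  0.14997794 -0.4006507 ]
[[317.81694406 202.06550331]
 [320.45322027 377.04792294]
 [319.44250631 262.13663512]]
```

View pics/wrist1.png

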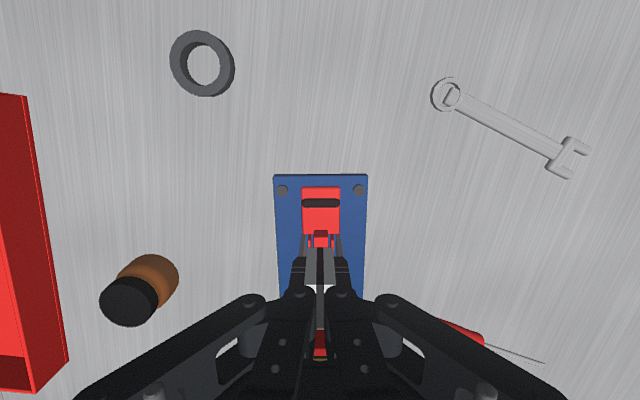

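```bash
python3 - <<'E'
from h import *
st=get_state();print(px2w("wrist",[320.5],[203],.086,st), R.from_quat(st["tool_rot"]).as_matrix())
E
```

```text
[[0.56953976 0.09261403 0.086     ]] [[ 1.42303962e-01 -9.89823000e-01 -1.08653663e-04]
 [-9.89823005e-01 -1.42303963e-01 -8.91379226e-07]
 [-1.45795391e-05  1.07674742e-04 -9.99999994e-01]]
```

Emit:
send_rows([
  [[0.005,-0.03,-0.25,0,0,0],[0.005,-0.03,-0.25,0,0,0],[0,0,-0.15,0,0,0],[0,0,-0.08,0,0,0],[0,0,0,0,0,0],[0,0,0,0,0,0]],
])

```text
t: 2.8
eef_pos: [0.571, 0.0928, 0.0991]
tool_rot: [0.756, -0.654, 0.0, -0.0]
force: [-0.5, 0.5, 1.0]
gripper_width: -0.0002
```

Emit:
send_rows([
  [[0,0,0,0,0,0]],
])

```text
t: 2.9
eef_pos: [0.5712, 0.0925, 0.0994]
tool_rot: [0.756, -0.654, 0.0, -0.001]
force: [0.4, 0.6, -0.7]
gripper_width: 0.0001
```

Emit:
send_rows([
  [[0,0,-0.02,0,0,0],[0,0,-0.02,0,0,0],[0,0,-0.02,0,0,0],[0,0,0,0,0,0]],
])

```text
t: 3.3
eef_pos: [0.5704, 0.0917, 0.092]
tool_rot: [0.756, -0.655, -0.0, 0.0]
force: [-0.7, 0.4, -0.2]
gripper_width: 0.0
```

Emit:
send_rows([
  [[0,0,-0.01,0,0,0],[0,0,-0.01,0,0,0],[0,0,0,0,0,0]],
])

```text
t: 3.6
eef_pos: [0.5705, 0.0918, 0.0901]
tool_rot: [0.756, -0.655, -0.0, 0.0]
force: [-0.5, -0.3, -0.5]
gripper_width: 0.0001
```

Emit:
send_rows([
  [[0,-0.01,-0.02,0,0,0],[0,0,-0.02,0,0,0],[0,0,0,0,0,0]],
])

```text
t: 3.9
eef_pos: [0.5705, 0.0908, 0.086]
tool_rot: [0.756, -0.655, -0.0, 0.0]
force: [0.2, 0.3, 0.7]
gripper_width: 0.0
```

Emit:
send_rows([
  [[0,0,-0.01,0,0,0],[0,0,-0.01,0,0,0],[0,0,0,0,0,0]],
])

```text
t: 4.2
eef_pos: [0.5706, 0.0908, 0.0842]
tool_rot: [0.756, -0.655, 0.0, 0.0]
force: [0.3, -1.3, 1.0]
gripper_width: 0.0004
```

Emit:
send_rows([
  [[0,0,-0.01,0,0,0],[0,0,-0.01,0,0,0],[0,0,0,0,0,0]],
])

```text
t: 4.5
eef_pos: [0.5706, 0.0909, 0.0822]
tool_rot: [0.756, -0.655, 0.0, -0.0]
force: [0.0, -1.4, 0.6]
gripper_width: -0.0001
```

Emit:
send_rows([
  [[0,0,-0.01,0,0,0],[0,0,-0.01,0,0,0],[0,0,0,0,0,0]],
])

```text
t: 4.8
eef_pos: [0.5706, 0.0909, 0.0802]
tool_rot: [0.756, -0.655, -0.0, 0.0]
force: [0.2, -0.7, 0.6]
gripper_width: 0.0001
```

Emit:
send_rows([
  [[0,0,-0.01,0,0,0],[0,0,-0.01,0,0,0],[0,0,0,0,0,0]],
])

```text
t: 5.1
eef_pos: [0.5706, 0.0908, 0.0782]
tool_rot: [0.756, -0.655, -0.0, 0.0]
force: [0.1, -0.9, 1.0]
gripper_width: -0.0001
```

Emit:
send_rows([
  [[0,0,-0.01,0,0,0],[0,0,-0.01,0,0,0],[0,0,0,0,0,0]],
])

```text
t: 5.4
eef_pos: [0.5706, 0.0909, 0.0762]
tool_rot: [0.756, -0.655, -0.0, -0.0]
force: [0.5, -0.7, 1.8]
gripper_width: 0.0003
```

```bash
python3 - <<'E'
from h import *
p,d=camera("wrist");save("wrist2",p[100:300,200:440].repeat(3,0).repeat(3,1))
E
```

```text
(no output)
```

View pics/wrist2.png

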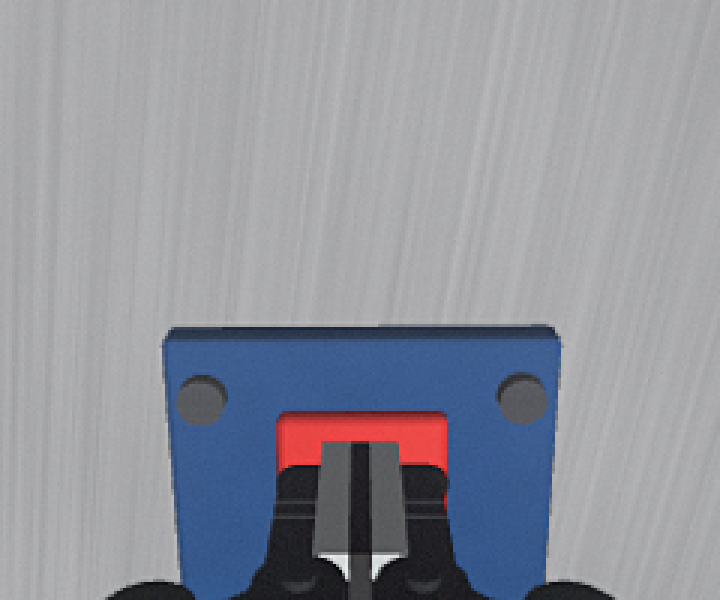

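Emit:
send_rows([
  [[0,0,-0.01,0,0,0],[0,0,-0.01,0,0,0],[0,0,0,0,0,0]],
])

```text
t: 5.75
eef_pos: [0.5706, 0.0909, 0.0742]
tool_rot: [0.756, -0.655, -0.0, -0.0]
force: [0.7, -0.2, 0.7]
gripper_width: -0.0001
```

Emit:
send_rows([
  [[0,0,-0.01,0,0,0],[0,0,-0.01,0,0,0],[0,0,0,0,0,0]],
])

```text
t: 6.05
eef_pos: [0.5706, 0.091, 0.0722]
tool_rot: [0.756, -0.655, -0.0, -0.0]
force: [-0.9, 0.5, 1.4]
gripper_width: -0.0
```

Emit:
send_rows([
  [[0,0,-0.01,0,0,0],[0,0,-0.01,0,0,0],[0,0,0,0,0,0]],
])

```text
t: 6.35
eef_pos: [0.5706, 0.0909, 0.0702]
tool_rot: [0.756, -0.655, -0.0, -0.0]
force: [0.1, 0.8, 1.6]
gripper_width: -0.0006
```

Emit:
send_rows([
  [[0,0,-0.01,0,0,0],[0,0,-0.01,0,0,0],[0,0,0,0,0,0]],
])

```text
t: 6.65
eef_pos: [0.5707, 0.0911, 0.0685]
tool_rot: [0.756, -0.655, 0.0, -0.0]
force: [-1.6, 1.9, 5.4]
gripper_width: -0.0002
```

Emit:
send_rows([
  [[0,0,-0.01,0,0,0],[0,0,-0.01,0,0,0],[0,0,0,0,0,0]],
])

```text
t: 6.95
eef_pos: [0.5707, 0.0913, 0.0667]
tool_rot: [0.756, -0.655, 0.0, -0.0]
force: [-2.9, 3.6, 6.4]
gripper_width: -0.0004
```

Emit:
send_rows([
  [[0,0.004,-0.01,0,0,0],[0,0.004,-0.01,0,0,0],[0,0,0,0,0,0]],
])

```text
t: 7.25
eef_pos: [0.5707, 0.0917, 0.0647]
tool_rot: [0.756, -0.655, 0.0, -0.0]
force: [-2.2, 1.0, 7.1]
gripper_width: 0.0
```

Emit:
send_rows([
  [[0,0.004,-0.01,0,0,0],[0,0,0,0,0,0]],
])

```text
t: 7.45
eef_pos: [0.5706, 0.0919, 0.0637]
tool_rot: [0.756, -0.655, 0.0, 0.0]
force: [-2.7, 1.1, 6.4]
gripper_width: 0.0005
```

```bash
python3 - <<'E'
from h import *
p,d=camera("scene");save("scene2",cv2.resize(p[170:270,320:480],None,fx=5,fy=5,interpolation=cv2.INTER_CUBIC))
print(get_state()["force"])
E
```

```text
[-2.47844643  0.92832279  6.47683619]
```

View pics/scene2.png

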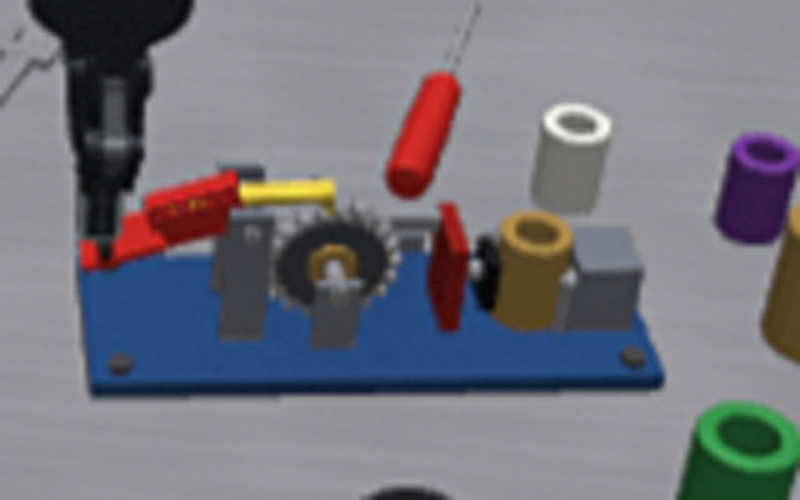

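The scene crop shows the fingertip on the lever pad (about px 100,255), the lever tilted and the pawl only just rising off the wheel (px 330,190), with the jaw still clamped. I'll keep pressing in 1 mm steps.

Emit:
send_rows([
  [[0,0.004,-0.01,0,0,0],[0,0,0,0,0,0]],
])

```text
t: 7.7
eef_pos: [0.5706, 0.0922, 0.0627]
tool_rot: [0.756, -0.655, 0.0, 0.0]
force: [-2.7, 0.8, 6.4]
gripper_width: 0.0
```

Emit:
send_rows([
  [[0,0.004,-0.01,0,0,0],[0,0,0,0,0,0]],
])

```text
t: 7.9
eef_pos: [0.5706, 0.0925, 0.0617]
tool_rot: [0.756, -0.655, 0.0, 0.0]
force: [-1.7, -0.5, 5.6]
gripper_width: 0.0
```

Emit:
send_rows([
  [[0,0.003,-0.01,0,0,0],[0,0,0,0,0,0]],
])

```text
t: 8.1
eef_pos: [0.5705, 0.0927, 0.0607]
tool_rot: [0.756, -0.655, 0.0, 0.0]
force: [-1.7, 0.5, 6.4]
gripper_width: 0.0
```

Emit:
send_rows([
  [[0,0,-0.005,0,0,0],[0,0,0,0,0,0]],
])

```text
t: 8.3
eef_pos: [0.5705, 0.0928, 0.06]
tool_rot: [0.756, -0.655, 0.0, 0.0]
force: [-1.7, 1.1, 4.8]
gripper_width: 0.0002
```

```bash
python3 - <<'E'
from h import *
p,d=camera("scene");save("scene3",cv2.resize(p[170:270,320:480],None,fx=5,fy=5,interpolation=cv2.INTER_CUBIC))
p,d=camera("wrist");save("wrist3",p[100:300,200:440].repeat(3,0).repeat(3,1))
print(get_state()["force"])
E
```

```text
[-1.14039843 -1.00720632  5.98098117]
```

View pics/scene3.png

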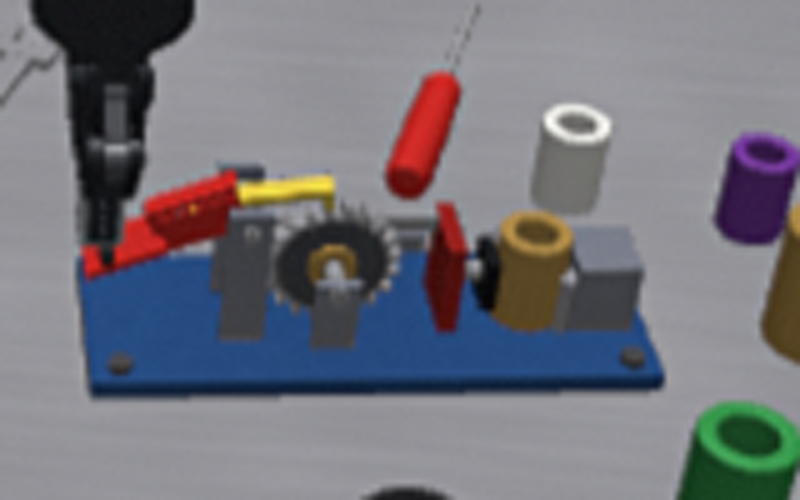

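View pics/wrist3.png

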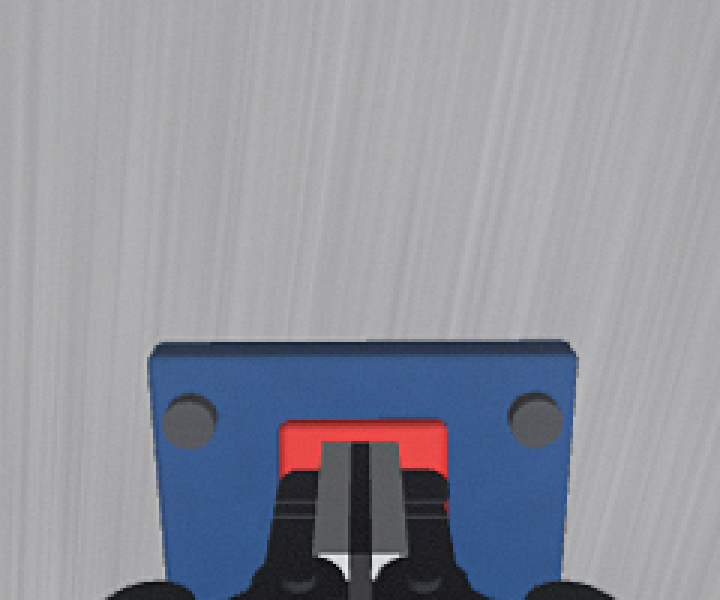

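Emit:
send_rows([
  [[0,0.002,-0.005,0,0,0],[0,0,0,0,0,0]],
])

```text
t: 8.6
eef_pos: [0.5705, 0.093, 0.0595]
tool_rot: [0.756, -0.655, 0.0, 0.0]
force: [-1.6, 1.1, 5.4]
gripper_width: -0.0004
```

Emit:
send_rows([
  [[0,0.002,-0.005,0,0,0],[0,0,0,0,0,0]],
])

```text
t: 8.8
eef_pos: [0.5704, 0.0932, 0.059]
tool_rot: [0.756, -0.655, 0.0, 0.0]
force: [-1.6, -0.3, 5.4]
gripper_width: 0.0
```

Emit:
send_rows([
  [[0,0.002,-0.005,0,0,0],[0,0,0,0,0,0]],
])

```text
t: 9.0
eef_pos: [0.5704, 0.0933, 0.0586]
tool_rot: [0.756, -0.655, 0.0, 0.0]
force: [-1.8, -1.3, 5.9]
gripper_width: -0.0001
```

Emit:
send_rows([
  [[0,0.002,-0.005,0,0,0],[0,0,0,0,0,0]],
])

```text
t: 9.2
eef_pos: [0.5704, 0.0934, 0.0582]
tool_rot: [0.756, -0.655, 0.0, 0.0]
force: [-2.1, -0.1, 7.5]
gripper_width: -0.0005
```

Emit:
send_rows([
  [[0,0.002,-0.005,0,0,0],[0,0,0,0,0,0]],
])

```text
t: 9.4
eef_pos: [0.5704, 0.0935, 0.0579]
tool_rot: [0.756, -0.655, 0.0, 0.0]
force: [-1.8, -1.5, 9.1]
gripper_width: -0.0001
```

```bash
python3 - <<'E'
from h import *
p,d=camera("scene");save("scene4",cv2.resize(p[170:270,320:480],None,fx=5,fy=5,interpolation=cv2.INTER_CUBIC))
print(get_state()["force"])
E
```

```text
[-3.09301895 -1.43924448  9.53976072]
```

View pics/scene4.png

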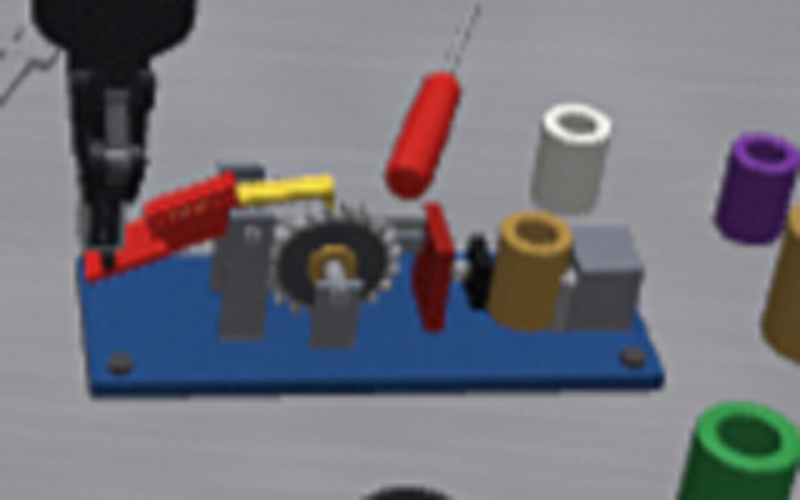

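Emit:
send_rows([
  [[0,0,-0.002,0,0,0],[0,0,0,0,0,0],[0,0,0,0,0,0],[0,0,0,0,0,0],[0,0,0,0,0,0],[0,0,0,0,0,0],[0,0,0,0,0,0],[0,0,0,0,0,0],[0,0,0,0,0,0],[0,0,0,0,0,0]],
])

```text
t: 10.45
eef_pos: [0.5704, 0.0935, 0.0578]
tool_rot: [0.756, -0.655, 0.0, 0.0]
force: [-3.4, -1.1, 9.5]
gripper_width: 0.0
```

Emit:
send_rows([
  [[0,0,0,0,0,0],[0,0,0,0,0,0],[0,0,0,0,0,0],[0,0,0,0,0,0],[0,0,0,0,0,0],[0,0,0,0,0,0],[0,0,0,0,0,0],[0,0,0,0,0,0],[0,0,0,0,0,0],[0,0,0,0,0,0],[0,0,0,0,0,0],[0,0,0,0,0,0],[0,0,0,0,0,0],[0,0,0,0,0,0],[0,0,0,0,0,0]],
])

```text
t: 11.95
eef_pos: [0.5704, 0.0935, 0.0578]
tool_rot: [0.756, -0.655, 0.0, 0.0]
force: [-3.5, -0.5, 8.6]
gripper_width: 0.0002
```

```bash
python3 - <<'E'
from h import *
p,d=camera("scene");save("scene5",cv2.resize(p[170:270,320:480],None,fx=5,fy=5,interpolation=cv2.INTER_CUBIC))
p,d=camera("top");save("top5",cv2.resize(p[140:260,180:340],None,fx=5,fy=5,interpolation=cv2.INTER_CUBIC))
E
```

```text
(no output)
```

View pics/scene5.png

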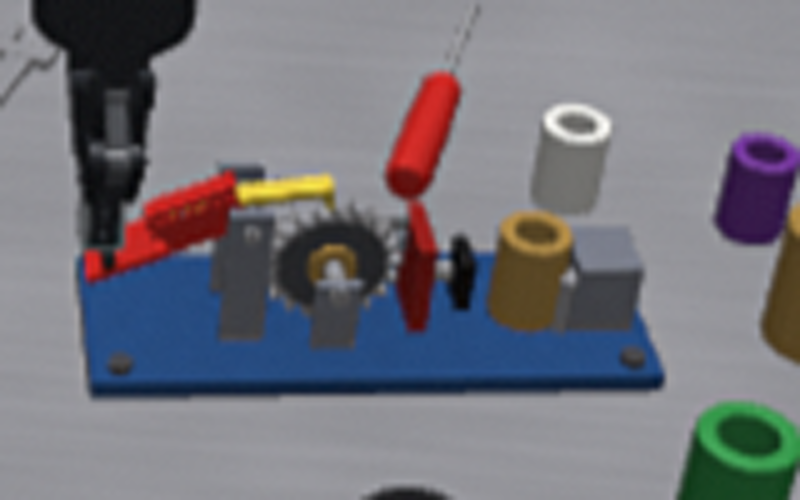

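View pics/top5.png

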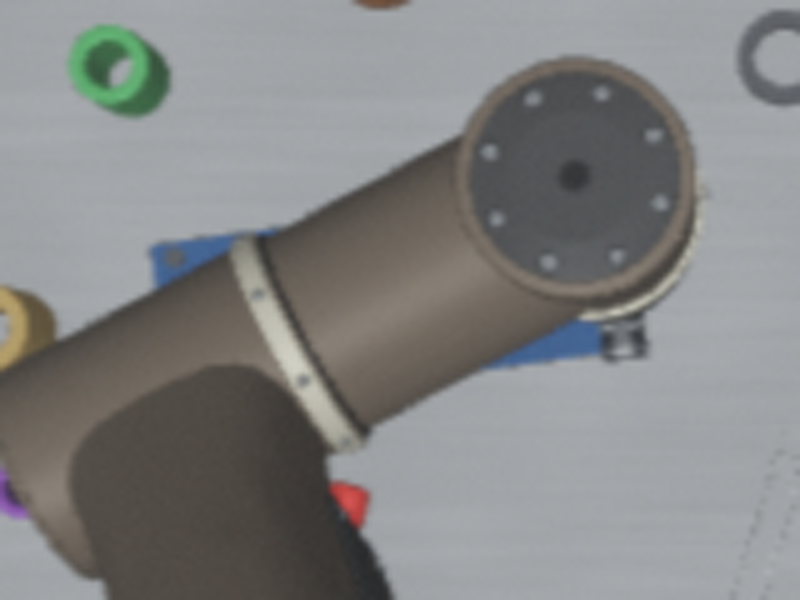

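Red jaw plate has moved from x≈447 to about 415 px in the crop, sleeve still in place. I hold longer and compare again to see that it has stopped.

Emit:
send_rows([
  [[0,0,0,0,0,0],[0,0,0,0,0,0],[0,0,0,0,0,0],[0,0,0,0,0,0],[0,0,0,0,0,0],[0,0,0,0,0,0],[0,0,0,0,0,0],[0,0,0,0,0,0],[0,0,0,0,0,0],[0,0,0,0,0,0],[0,0,0,0,0,0],[0,0,0,0,0,0]],
])

```text
t: 13.25
eef_pos: [0.5704, 0.0935, 0.0578]
tool_rot: [0.756, -0.655, 0.0, 0.0]
force: [-3.3, -1.6, 9.2]
gripper_width: 0.0003
```

```bash
python3 - <<'E'
from h import *
p,d=camera("scene");save("scene6",cv2.resize(p[170:270,320:480],None,fx=5,fy=5,interpolation=cv2.INTER_CUBIC))
E
```

Emit:
send_rows([
  [[0,0,0,0,0,0],[0,0,0,0,0,0],[0,0,0,0,0,0],[0,0,0,0,0,0],[0,0,0,0,0,0],[0,0,0,0,0,0],[0,0,0,0,0,0],[0,0,0,0,0,0],[0,0,0,0,0,0],[0,0,0,0,0,0]],
])

```text
t: 14.3
eef_pos: [0.5704, 0.0935, 0.0578]
tool_rot: [0.756, -0.655, 0.0, 0.0]
force: [-3.0, -0.3, 10.0]
gripper_width: 0.0003
```

```bash
python3 - <<'E'
from h import *
p,d=camera("scene");save("scene7",cv2.resize(p[170:270,320:480],None,fx=5,fy=5,interpolation=cv2.INTER_CUBIC))
a=[cv2.imread(f"pics/scene{i}.png").astype(int) for i in (5,6,7)]
print([np.abs(a[i]-a[j])[150:350,350:500].mean() for i,j in ((0,1),(1,2))])
for b in a:
    r=(b[...,2]>120)&(b[...,1]<70)&(b[...,0]<70); r[:, :380]=0; r[:200]=0
    print(np.argwhere(r).mean(0))
E
```

```text
[np.float64(0.7383666666666666), np.float64(0.7164888888888888)]
[227.24020888 421.18668407]
[227.23797139 421.16905072]
[227.27994792 421.20052083]
```

View pics/scene7.png

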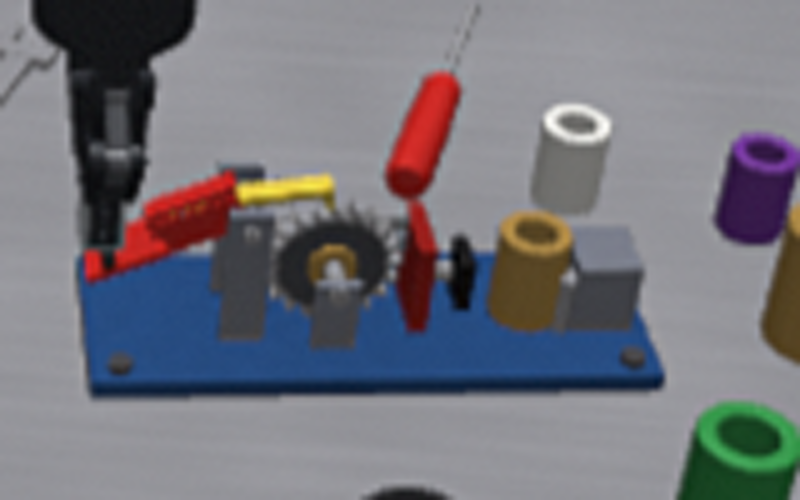

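Emit:
send_rows([
  [[0,-0.02,0.06,0,0,0],[0,-0.02,0.06,0,0,0],[0,0,0.08,0,0,0],[0,0,0.1,0,0,0],[0,0,0.1,0,0,0],[0,0,0.2,0,0,0],[0,0,0.4,0,0,0],[0,0,0.3,0,0,0]],
])

```text
t: 15.15
eef_pos: [0.5708, 0.0901, 0.1896]
tool_rot: [0.756, -0.654, 0.0, -0.0]
force: [0.6, 0.0, 0.9]
gripper_width: 0.0003
```

Emit:
send_rows([
  [[-0.06,0.42,0,0,0,0],[-0.06,0.42,0,0,0,0],[-0.06,0.42,0,0,0,0],[-0.06,0.42,0,0,0,0],[-0.06,0.42,0,0,0,0],[0,0,0,0,0,0],[0,0,0,0,0,0],[0,0,0,0,0,0]],
], hand=0)

```text
t: 15.95
eef_pos: [0.5405, 0.2996, 0.1873]
tool_rot: [0.756, -0.655, -0.0, 0.0]
force: [-0.1, -0.8, 0.3]
gripper_width: 0.0855
```

```bash
python3 - <<'E'
from h import *
st=get_state();print(st["eef_pos"],st["force"])
p,d=camera("wrist");save("wrist8",p);np.savez("wrist8.npz",p=p,d=d,pos=st["eef_pos"],rot=st["tool_rot"])
p2,_=camera("scene");save("scene8",p2)
print(w2px("wrist",[[.540,.301,.062],st["eef_pos"]],st))
W=cloud("wrist",d,st)
for r in trace("wrist","sleeve_mid")[:5]:
    m=r["region"];q=W[m];q=q[(q[:,2]>.055)&(q[:,2]<.07)]
    print(r["p"],r["bbox"],len(q),q.mean(0) if len(q) else "", (q.min(0)+q.max(0))/2 if len(q) else "")
E
```

```text
[0.54046122 0.29958585 0.18732067] [-0.100875  -0.8083839  0.3235537]
[[319.831171   195.75913866]
 [319.44241617 262.1367674 ]]
0.98 [311.6, 313.5, 47.4, 72.0] 757 [0.52729918 0.44361804 0.06347613] [0.52705088 0.45017841 0.06251178]
0.93 [421.6, 233.6, 44.7, 46.5] 0  
0.88 [322.3, 193.8, 35.8, 46.5] 747 [0.53854554 0.30276655 0.06100177] [0.53828344 0.30346518 0.05936696]
0.7 [391.2, 301.4, 35.9, 45.7] 0  
0.57 [180.9, 246.1, 70.7, 65.5] 1249 [0.67662891 0.38211842 0.06254235] [0.67712327 0.3831412  0.06045525]
```

View pics/wrist8.png

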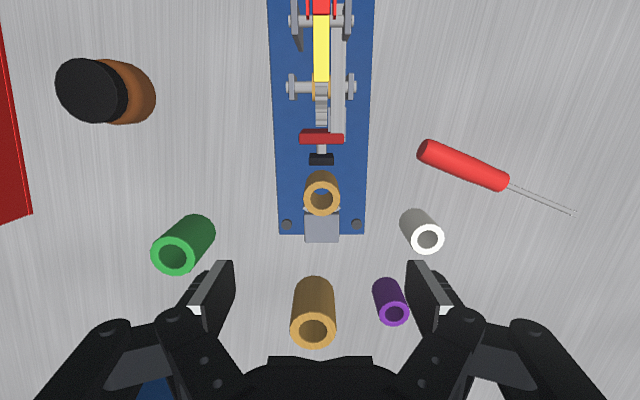

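View pics/scene8.png

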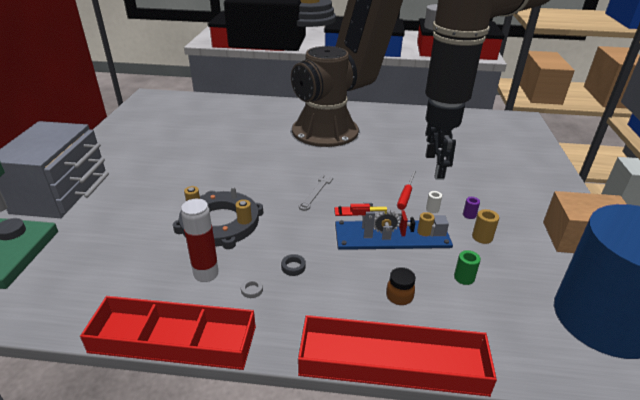

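```bash
python3 - <<'E'
from h import *
z=np.load("wrist8.npz");st={"eef_pos":z["pos"],"tool_rot":z["rot"]}
p=z["p"];save("w8c",p[150:250,260:380].repeat(6,0).repeat(6,1))
print(px2w("wrist",[322,322],[198,199],.062,st))
W=cloud("wrist",z["d"],st);q=W[150:225,295:350].reshape(-1,3);c=p[150:225,295:350].reshape(-1,3).astype(int)
k=(q[:,2]>.058)&(q[:,2]<.068)&(c[:,0]-c[:,2]>60)&(c[:,1]>100)
q=q[k];print(len(q),q[:,:2].min(0),q[:,:2].max(0),np.median(q,0))
A=np.c_[2*q[:,:2],np.ones(len(q))]
E
```

```text
[[0.53766109 0.30289955 0.062     ]
 [0.53751798 0.30388009 0.062     ]]
641 [0.52095925 0.28636047] [0.55554335 0.32058425] [0.53844946 0.30276977 0.06149109]
```

View pics/w8c.png

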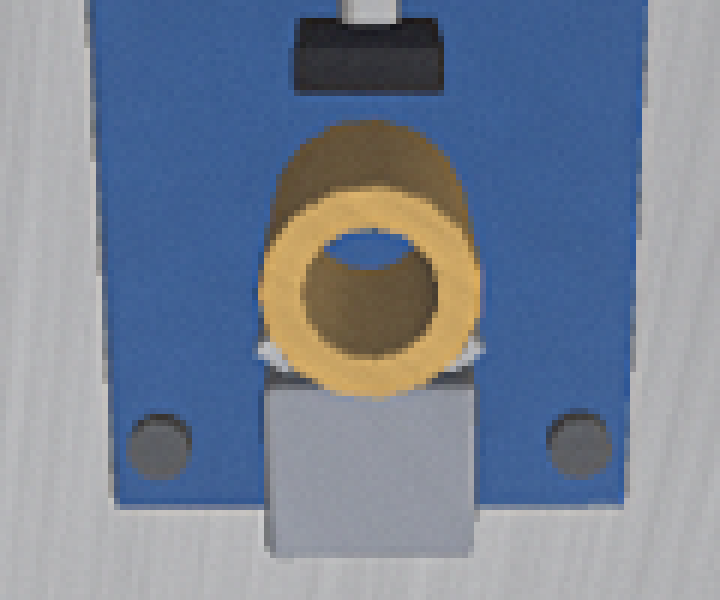

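Emit:
send_rows([
  [[-0.01,0,-0.35,0,0,0],[0,0,-0.35,0,0,0],[0,0,-0.35,0,0,0],[0,0,-0.3,0,0,0],[0,0,-0.2,0,0,0],[0,0,-0.1,0,0,0],[0,0,0,0,0,0],[0,0,0,0,0,0]],
])

```text
t: 16.9
eef_pos: [0.5403, 0.3003, 0.0231]
tool_rot: [0.756, -0.655, 0.0, -0.001]
force: [-0.2, 0.3, 0.3]
gripper_width: 0.0852
```

Emit:
send_rows([
  [[0,0,0,0,0,0],[0,0,0,0,0,0],[0,0,0,0,0,0],[0,0,0,0,0,0],[0,0,0,0,0,0],[0,0,0,0,0,0],[0,0,0,0,0,0],[0,0,0,0,0,0]],
], hand=1, newtons=35)

```text
t: 17.7
eef_pos: [0.5395, 0.3001, 0.0228]
tool_rot: [0.756, -0.655, 0.0, -0.0]
force: [-3.7, -0.7, 6.6]
gripper_width: 0.0339
```

Emit:
send_rows([
  [[0,0,0,0,0,0],[0,0,0,0,0,0]],
])

```text
t: 17.9
eef_pos: [0.5395, 0.3001, 0.0228]
tool_rot: [0.756, -0.655, 0.0, -0.0]
force: [-3.5, -0.8, 5.2]
gripper_width: 0.0345
```

```bash
python3 - <<'E'
from h import *
p,d=camera("wrist");save("wrist9",p)
p2,_=camera("scene");save("scene9",cv2.resize(p2[130:270,340:500],None,fx=4,fy=4,interpolation=cv2.INTER_CUBIC))
E
```

```text
(no output)
```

View pics/wrist9.png

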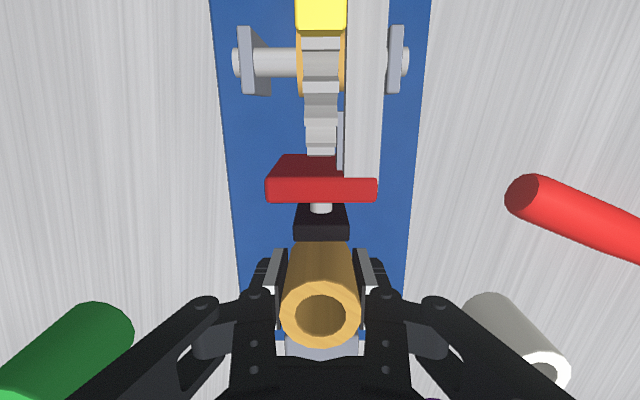

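View pics/scene9.png

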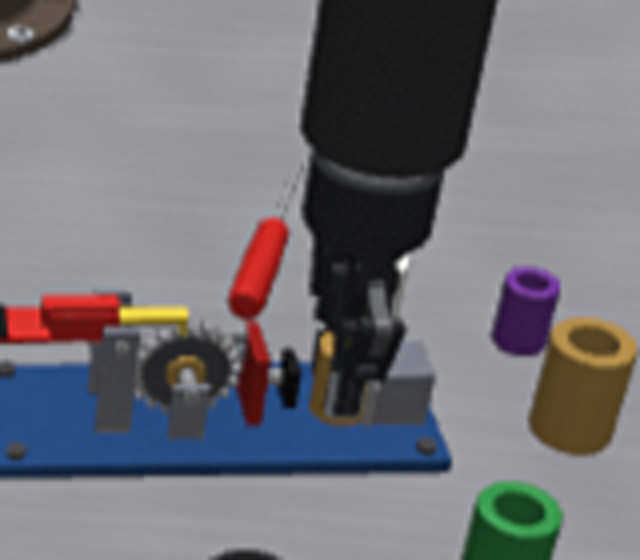

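Emit:
send_rows([
  [[0,0,0.05,0,0,0],[0,0,0.1,0,0,0],[0,0,0.15,0,0,0],[0,0,0.2,0,0,0],[0,0,0.25,0,0,0],[0,0,0.3,0,0,0],[0,0,0.25,0,0,0],[0,0,0,0,0,0],[0,0,0,0,0,0]],
])

```text
t: 18.9
eef_pos: [0.5396, 0.3003, 0.1529]
tool_rot: [0.756, -0.655, -0.0, -0.001]
force: [-0.1, 0.4, -2.6]
gripper_width: 0.0341
```

```bash
python3 - <<'E'
from h import *
st=get_state();print(st["eef_pos"],st["tool_rot"])
p,d=camera("wrist");save("wrist10",p);np.savez("wrist10.npz",p=p,d=d,pos=st["eef_pos"],rot=st["tool_rot"])
p2,_=camera("scene");save("scene10",cv2.resize(p2[100:270,320:500],None,fx=4,fy=4,interpolation=cv2.INTER_CUBIC)[:600])
E
```

```text
[0.53955265 0.30030251 0.15293278] [ 7.55884404e-01 -6.54704611e-01 -1.48287894e-04 -7.85835221e-04]
```

View pics/wrist10.png

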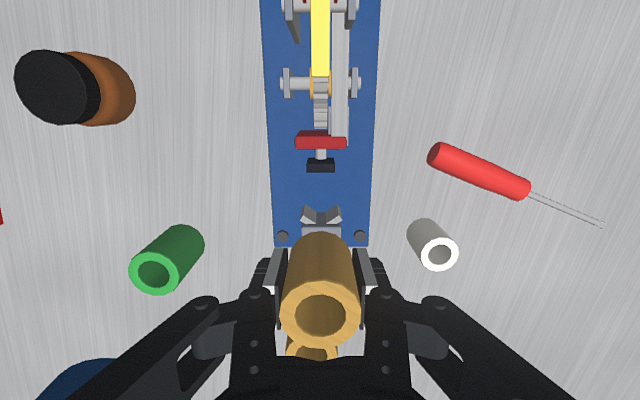

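View pics/scene10.png

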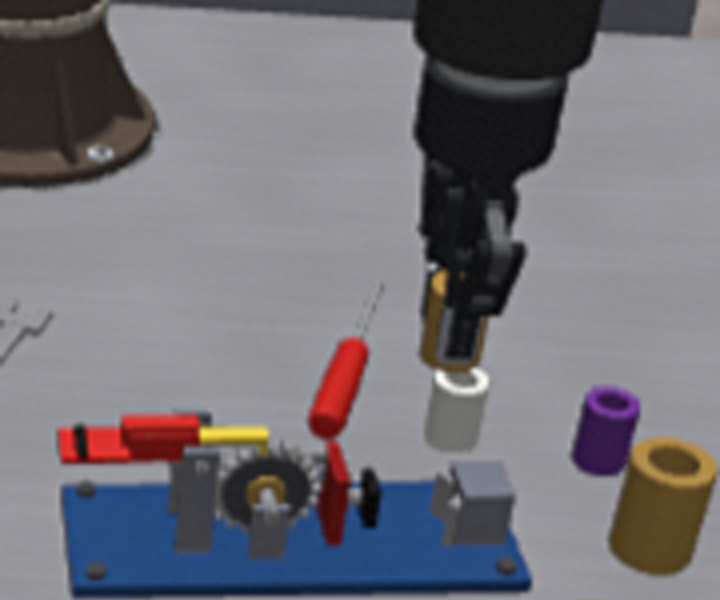

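```bash
python3 - <<'E'
from h import *
z=np.load("wrist10.npz");st={"eef_pos":z["pos"],"tool_rot":z["rot"]};p=z["p"];d=z["d"]
W=cloud("wrist",d,st);v0,v1,u0,u1=275,360,270,370
q=W[v0:v1,u0:u1].reshape(-1,3);c=p[v0:v1,u0:u1].reshape(-1,3).astype(int)
k=(c[:,0]-c[:,2]>60)&(c[:,0]>185)&(q[:,2]>.17)
hh=q[k];print(len(hh),np.percentile(hh[:,2],[5,50,95]),hh[:,:2].min(0),hh[:,:2].max(0),(hh[:,:2].min(0)+hh[:,:2].max(0))/2)
m=np.zeros((400,640),np.uint8);m[v0:v1,u0:u1]=k.reshape(v1-v0,u1-u0)
cs,_=cv2.findContours(m,cv2.RETR_EXTERNAL,cv2.CHAIN_APPROX_NONE);cc=max(cs,key=len)
e=cv2.fitEllipse(cv2.convexHull(cc));print(e)
print(px2w("wrist",[e[0][0]],[e[0][1]],.192,st))
save("w10m",np.dstack([m*255]*3)[v0:v1,u0:u1].repeat(5,0).repeat(5,1))
# predicted rings at offsets
yv=np.array([-.1447,.9895]);
for o in(-2,0,2,4):
    P=np.r_[z["pos"][:2]+yv*o/1000,.192];print(o,w2px("wrist",P,st))
E
```

```text
2572 [0.1906517  0.19155848 0.19238987] [0.5216896  0.28635992] [0.55595395 0.32140307] [0.53882177 0.3038815 ]
((319.9049072265625, 314.3663635253906), (67.6096420288086, 81.57019805908203), 88.8541488647461)
[[0.53897473 0.30240871 0.192     ]]
-2 [[319.23232592 306.02694136]]
0 [[319.24855308 310.05179386]]
2 [[319.26461372 314.03534636]]
4 [[319.2805104 317.9782313]]
```

Emit:
send_rows([
  [[-0.03,-0.2,0,0,0,0],[-0.06,-0.4,0,0,0,0],[-0.06,-0.4,0,0,0,0],[-0.06,-0.4,0,0,0,0],[-0.06,-0.4,0,0,0,0],[-0.06,-0.4,0,0,0,0],[-0.06,-0.4,0,0,0,0],[-0.06,-0.4,0,0,0,0],[-0.06,-0.4,0,0,0,0],[-0.06,-0.4,0,0,0,0],[-0.06,-0.4,0,0,0,0],[-0.03,-0.2,0,0,0,0],[0,0,0,0,0,0],[0,0,0,0,0,0]],
])

```text
t: 20.4
eef_pos: [0.4726, -0.1405, 0.1513]
tool_rot: [0.755, -0.655, -0.001, 0.001]
force: [0.9, -0.1, -2.0]
gripper_width: 0.0344
```

```bash
python3 - <<'E'
from h import *
st=get_state();print(st["eef_pos"],st["tool_rot"],st["joints"])
p,d=camera("wrist");save("wrist11",p);np.savez("wrist11.npz",p=p,d=d,pos=st["eef_pos"],rot=st["tool_rot"])
print(w2px("wrist",[[.4782,-.1963,.060],[.571,-.145,.082],[.529,-.2886,.082]],st))
E
```

```text
[ 0.47260728 -0.14054553  0.15133928] [ 7.55351589e-01 -6.55319293e-01 -5.91761215e-04  5.00643999e-04] [ 1.10332430e-01  1.30726727e-01 -4.92520244e-01 -2.33523038e-04
 -9.49087962e-01  3.13890293e-02]
[[322.32998352 137.64922616]
 [188.75900951 192.86838872]
 [260.43077873 -26.4151838 ]]
```

View pics/wrist11.png

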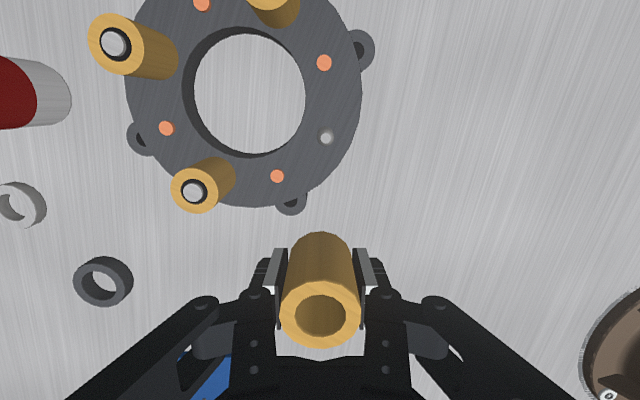

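Emit:
send_rows([
  [[0.02,-0.3,-0.1,0,0,0],[0.02,-0.28,-0.15,0,0,0],[0,0,0,0,0,0],[0,0,0,0,0,0],[0,0,0,0,0,0]],
])

```text
t: 20.95
eef_pos: [0.4779, -0.197, 0.1273]
tool_rot: [0.756, -0.654, 0.0, -0.0]
force: [0.3, 0.5, -2.3]
gripper_width: 0.0345
```

```bash
python3 - <<'E'
from h import *
st=get_state();print(st["eef_pos"],st["tool_rot"])
p,d=camera("wrist");save("wrist12",p[200:400,200:440].repeat(3,0).repeat(3,1));np.savez("wrist12.npz",p=p,d=d,pos=st["eef_pos"],rot=st["tool_rot"])
p2,d2=camera("scene");save("scene12",cv2.resize(p2[130:270,150:310],None,fx=4,fy=4,interpolation=cv2.INTER_CUBIC));np.savez("scene12.npz",p=p2,d=d2)
s=st["eef_pos"]+np.array([-.0006,.0026,0]);zb=st["eef_pos"][2]-.0108
for P in ([.4767,-.1967,.06],[.4767,-.1967,.028],[s[0],s[1],zb],[s[0],s[1],zb+.05]):
    print(P,w2px("wrist",P,st),w2px("scene",P))
E
```

```text
[ 0.4778563  -0.19704021  0.12728208] [ 7.56301222e-01 -6.54223550e-01  6.89867136e-05 -5.05522617e-05]
[0.4767, -0.1967, 0.06] [[321.00550277 217.38149106]] [[232.28354334 187.20556041]]
[0.4767, -0.1967, 0.028] [[320.86638751 203.70405706]] [[233.39520797 197.15128196]]
[np.float64(0.4772563004419255), np.float64(-0.194440208110872), np.float64(0.11648207717503867)] [[319.85059523 256.69204926]] [[231.04236869 169.07113464]]
[np.float64(0.4772563004419255), np.float64(-0.194440208110872), np.float64(0.16648207717503866)] [[319.85619656 315.45999292]] [[229.15358729 151.99753782]]
```

View pics/wrist12.png

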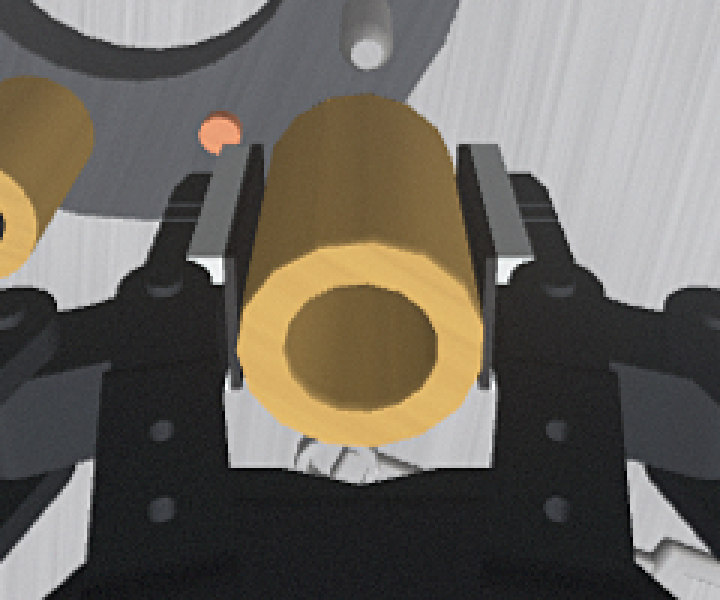

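View pics/scene12.png

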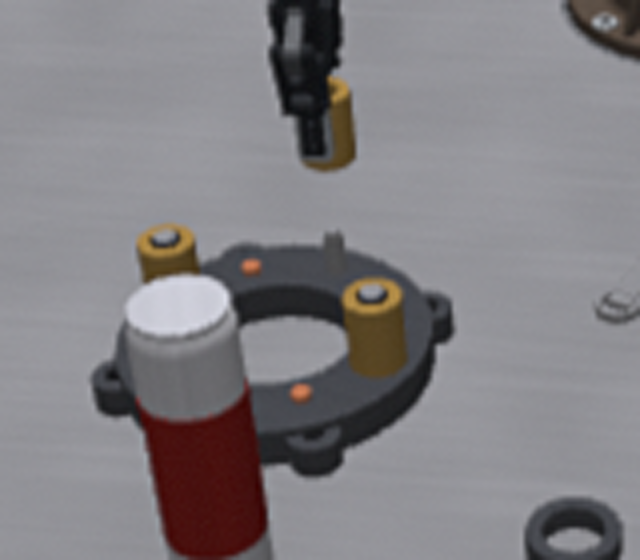

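Emit:
send_rows([
  [[-0.01,-0.025,-0.15,0,0,0],[0,0,-0.2,0,0,0],[0,0,-0.12,0,0,0],[0,0,0,0,0,0],[0,0,0,0,0,0]],
])

```text
t: 21.55
eef_pos: [0.477, -0.2002, 0.0805]
tool_rot: [0.756, -0.654, 0.0, 0.0]
force: [0.7, 0.6, -1.9]
gripper_width: 0.034
```

```bash
python3 - <<'E'
from h import *
st=get_state();print(st["eef_pos"],st["tool_rot"])
p2,d2=camera("scene");save("scene13",cv2.resize(p2[150:230,190:280],None,fx=7,fy=7,interpolation=cv2.INTER_CUBIC));np.savez("scene13.npz",p=p2,d=d2)
p,d=camera("wrist");save("wrist13",p[200:400,200:440].repeat(3,0).repeat(3,1))
s=st["eef_pos"]+np.array([-.0006,.0026,0]);zb=st["eef_pos"][2]-.0108
for P in ([.4762,-.1967,.06],[s[0],s[1],zb],[s[0],s[1],zb+.05]):
    print(P,w2px("scene",P))
E
```

```text
[ 0.47695559 -0.20017569  0.08053345] [ 7.56211838e-01 -6.54326856e-01  1.23700810e-04  7.19749078e-05]
[0.4762, -0.1967, 0.06] [[232.33323182 187.10092726]]
[np.float64(0.47635558899185354), np.float64(-0.1975756937989693), np.float64(0.06973344863000733)] [[231.64633689 184.02400503]]
[np.float64(0.47635558899185354), np.float64(-0.1975756937989693), np.float64(0.11973344863000733)] [[229.81678733 167.71691133]]
```

View pics/scene13.png

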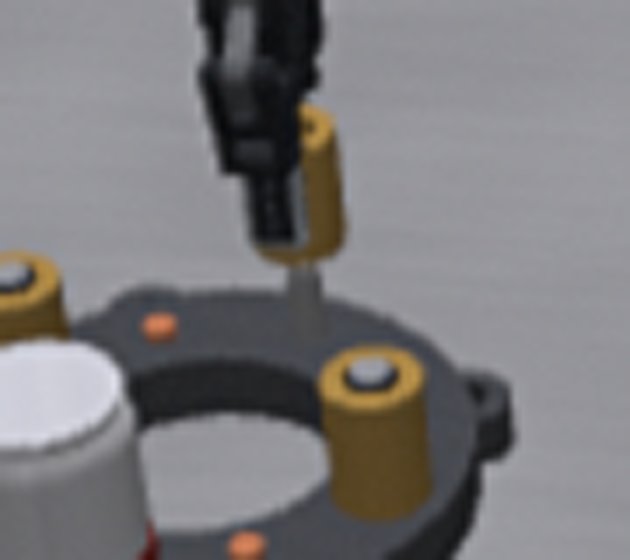

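View pics/wrist13.png

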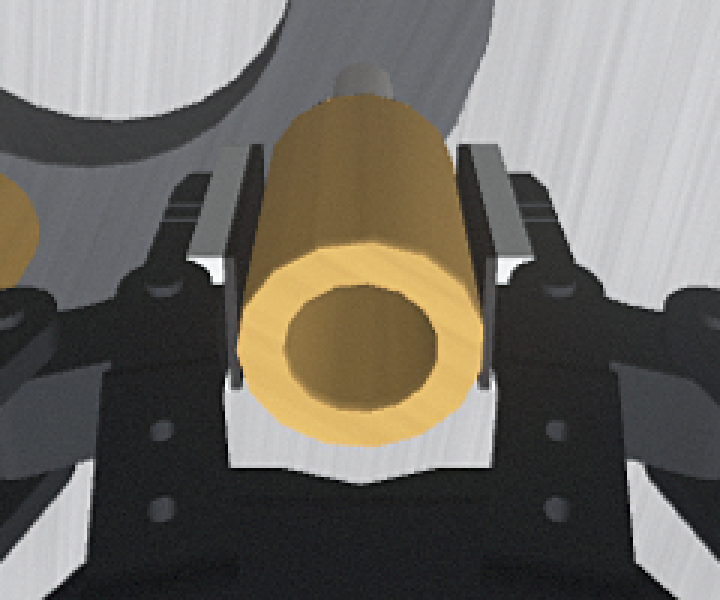

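Emit:
send_rows([
  [[0,0.015,0,0,0,0],[0,0,-0.04,0,0,0],[0,0,-0.04,0,0,0],[0,0,-0.04,0,0,0],[0,0,-0.04,0,0,0],[0,0,0,0,0,0]],
])

```text
t: 22.25
eef_pos: [0.4761, -0.1988, 0.0633]
tool_rot: [0.756, -0.655, -0.001, 0.0]
force: [-0.3, -1.1, -2.6]
gripper_width: 0.0341
```

```bash
python3 - <<'E'
from h import *
p2,d2=camera("scene");save("scene14",cv2.resize(p2[150:230,190:280],None,fx=7,fy=7,interpolation=cv2.INTER_CUBIC))
p,d=camera("wrist");save("wrist14",p[200:400,200:440].repeat(3,0).repeat(3,1))
E
```

```text
(no output)
```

View pics/scene14.png

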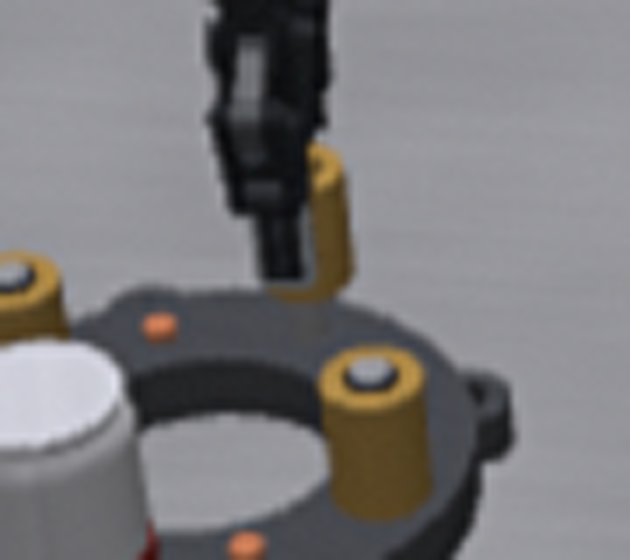

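View pics/wrist14.png

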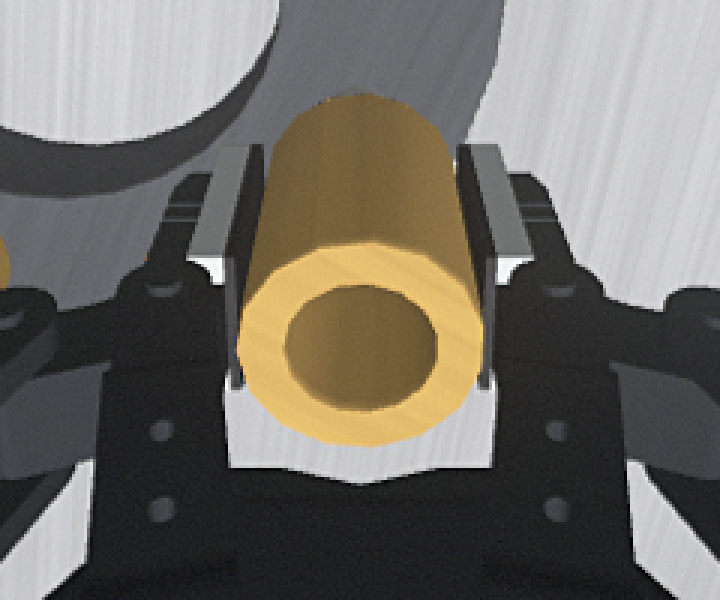

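Emit:
send_rows([
  [[0,0,-0.04,0,0,0],[0,0,-0.04,0,0,0],[0,0,-0.04,0,0,0],[0,0,0,0,0,0]],
])

```text
t: 22.75
eef_pos: [0.4761, -0.1988, 0.0514]
tool_rot: [0.756, -0.655, -0.001, 0.0]
force: [0.1, -0.9, -1.8]
gripper_width: 0.034
```

Emit:
send_rows([
  [[0,0,-0.03,0,0,0],[0,0,-0.03,0,0,0],[0,0,-0.02,0,0,0],[0,0,0,0,0,0]],
])

```text
t: 23.15
eef_pos: [0.4764, -0.1988, 0.0437]
tool_rot: [0.756, -0.655, -0.0, 0.0]
force: [-0.4, 0.4, -2.1]
gripper_width: 0.0339
```

Emit:
send_rows([
  [[0,0,-0.01,0,0,0],[0,0,-0.01,0,0,0],[0,0,0,0,0,0]],
])

```text
t: 23.45
eef_pos: [0.4765, -0.1989, 0.042]
tool_rot: [0.756, -0.655, -0.0, 0.0]
force: [-0.4, 0.2, -1.7]
gripper_width: 0.0342
```

Emit:
send_rows([
  [[0,0,-0.01,0,0,0],[0,0,-0.01,0,0,0],[0,0,0,0,0,0]],
])

```text
t: 23.75
eef_pos: [0.4765, -0.1989, 0.04]
tool_rot: [0.756, -0.655, -0.0, 0.0]
force: [-0.2, 0.5, -1.9]
gripper_width: 0.034
```

Emit:
send_rows([
  [[0,0,-0.01,0,0,0],[0,0,0,0,0,0]],
])

```text
t: 23.95
eef_pos: [0.4765, -0.1989, 0.039]
tool_rot: [0.756, -0.655, -0.0, 0.0]
force: [0.2, -0.6, -2.4]
gripper_width: 0.034
```

Emit:
send_rows([
  [[0,0,-0.005,0,0,0],[0,0,0,0,0,0]],
])

```text
t: 24.15
eef_pos: [0.4766, -0.1989, 0.0388]
tool_rot: [0.756, -0.655, 0.0, 0.0]
force: [-1.0, 1.7, 1.7]
gripper_width: 0.0341
```

Emit:
send_rows([
  [[0,0,0,0,0,0],[0,0,0,0,0,0],[0,0,0,0,0,0],[0,0,0,0,0,0]],
], hand=0.4)

```text
t: 24.55
eef_pos: [0.4767, -0.1989, 0.0386]
tool_rot: [0.756, -0.655, 0.0, -0.0]
force: [0.2, 0.4, -0.4]
gripper_width: 0.0512
```

Emit:
send_rows([
  [[0,0,0,0,0,0],[0,0,0,0,0,0],[0,0,0,0,0,0],[0,0,0,0,0,0]],
], hand=0)

```text
t: 24.95
eef_pos: [0.4766, -0.1989, 0.0386]
tool_rot: [0.756, -0.655, 0.0, -0.0]
force: [0.4, 0.2, -0.4]
gripper_width: 0.0854
```

```bash
python3 - <<'E'
from h import *
p,d=camera("wrist");save("wrist15",p)
E
```

```text
(no output)
```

View pics/wrist15.png

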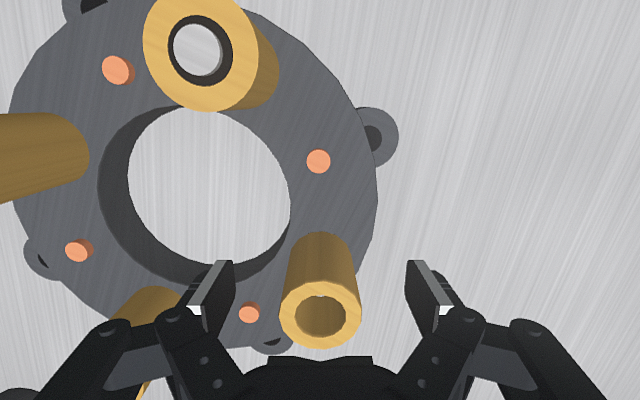

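Emit:
send_rows([
  [[0,0,0.1,0,0,0],[0,0,0.2,0,0,0],[0,0,0.4,0,0,0],[0,0,0.4,0,0,0],[0,0,0.4,0,0,0],[0,0.4,0.1,0,0,0],[0,0.4,0,0,0,0],[0,0.4,0,0,0,0],[0,0.4,0,0,0,0],[0,0.4,0,0,0,0],[0,0,0,0,0,0],[0,0,0,0,0,0]],
])

```text
t: 26.2
eef_pos: [0.4765, 0.002, 0.1993]
tool_rot: [0.757, -0.654, 0.0, -0.0]
force: [-0.4, -1.2, -0.2]
gripper_width: 0.0853
```

```bash
python3 - <<'E'
from h import *
st=get_state()
p,d=camera("top");save("top16",cv2.resize(p[140:260,180:480],None,fx=2.6,fy=2.6,interpolation=cv2.INTER_CUBIC))
save("top16b",cv2.resize(p[150:250,350:470],None,fx=5,fy=5,interpolation=cv2.INTER_CUBIC))
W=cloud("top",d)
for r in trace("top","sleeve_mid")[:9]:
    q=W[r["region"]];q=q[q[:,2]>.05];print(round(r["p"],2),r["bbox"],np.round(np.nanmedian(q,0),3) if len(q) else "")
p2,_=camera("scene");save("scene16",p2)
save("scene16b",cv2.resize(p2[150:270,320:480],None,fx=5,fy=5,interpolation=cv2.INTER_CUBIC))
E
```

```text
0.6 [180.0, 205.6, 26.6, 17.2] [0.529 0.446 0.069]
0.58 [205.3, 151.3, 18.8, 16.8] [0.676 0.383 0.063]
0.56 [404.7, 225.4, 15.4, 11.6] [ 0.48  -0.192  0.075]
0.46 [185.4, 237.8, 12.8, 13.8] [0.441 0.429 0.052]
0.44 [216.9, 242.3, 14.9, 9.2] [0.435 0.339 0.052]
```

View pics/top16b.png

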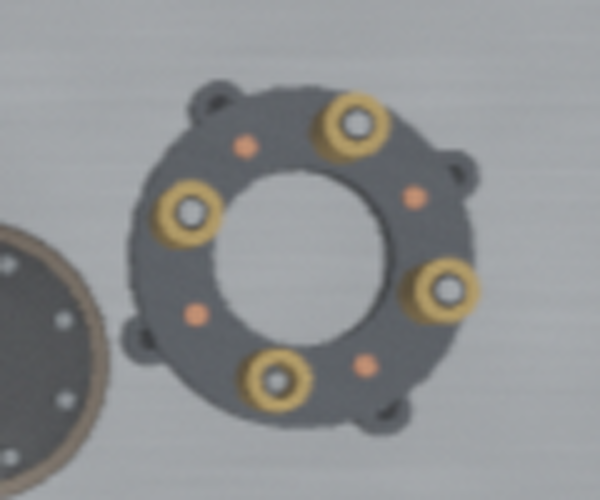

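View pics/scene16.png

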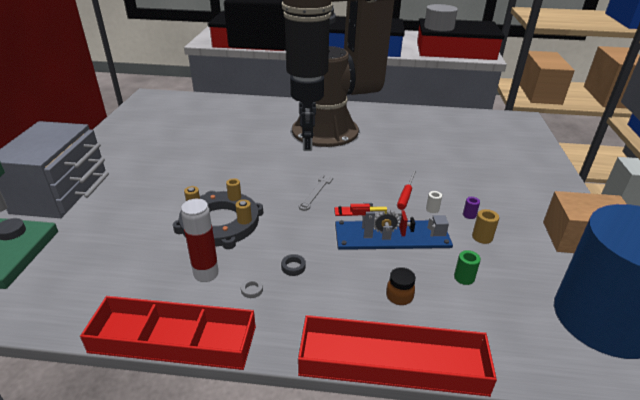

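View pics/scene16b.png

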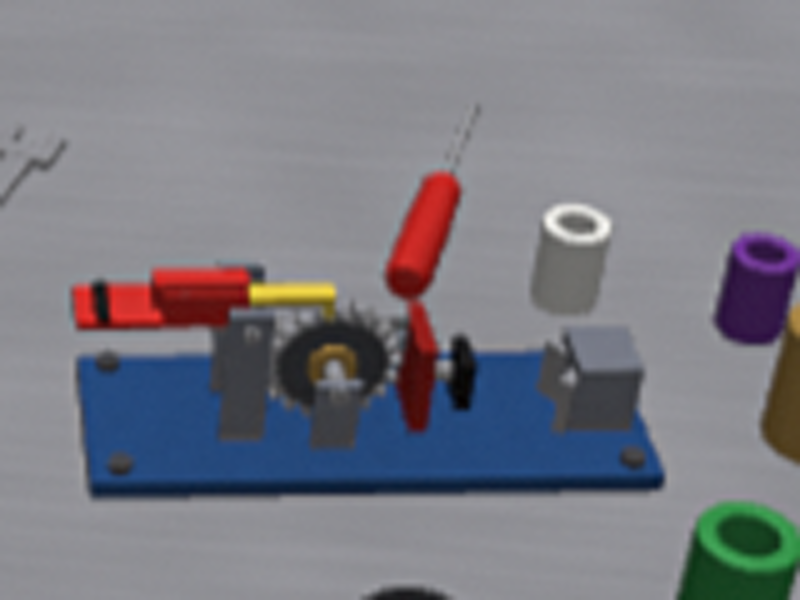

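```bash
python3 - <<'E'
from h import *
print(sign_off())
E
```

```text
the job is handed in; nothing more can be done
None
```

The job is handed in at about 26 s of robot time. The sleeve is on the bare post, and my last pictures show nothing wrong. `sign_off()` gave no verdict, so I can't confirm the pass.

- **Lever:** I pressed it in 0.5–2 mm steps and held it at about 9–10 N. The largest force I read on it, sideways parts included, was about 11 N. Three pictures in a row showed the jaw at the same spot, about 16 mm back from clamped. I then let the lever come up slowly.
- **Sleeve:** I gripped it at 35 N, lifted it out, lowered it over the post and released it. It met the plate at the height I had worked out, with about 4 N of contact.
- **Final pictures:**
    - The sleeve is centred on the bare post, and its top measured about 75 mm against an expected 78 mm, so it is fully down.
    - The lever looks back at its starting place, the jaw is still open, and the bystanders look unmoved. I judged these three by eye.
    - The gripper is clear of everything.

**Where readings disagreed:** the top and wrist cameras differed by 2–3 mm, mostly in x. I aimed between them, then moved 1.5 mm in y after seeing the sleeve over the post. With the sleeve gripped the fingers read 34 mm open against its 36 mm diameter; it never slipped.

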